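# Turn the blue coaster cork side up

## Task

Pick up the spatula, slip its blade under the overhanging rim of the blue coaster and use it to tip that coaster over on the black mat, so that it ends lying flat with its cork foot facing up. Keep the gripper itself off the blue coaster, do not lift or toss it high, and leave the white coaster as it is. Finally lay the spatula down flat on the bench or the mat, not touching the blue coaster, and let go of it.

Things in the scene. Friction and masses are not known exactly. Their poses are not given: they have to be found in the camera images.
- blue_coaster: Loose coaster, 80 g: blue plate 96 mm across, 8 thick, on a concentric cork foot 44 mm across, 12 high; so the rim overhangs by 26 mm with a 12 mm gap below. Starts on its foot on the mat. Origin: centre of the foot's underside; z from foot to plate (up at the start). Lifted at one side it pivots on the opposite rim without sliding much; it topples about 10 degrees past upright.
- white_coaster: Loose coaster of the same make and size with a white plate, on the same mat about 150 mm away along x (either may be the nearer one); same origin and axes. A bystander, to be left in place.
- spatula: Loose, 160 g, stands flat on the bench. Origin: on the bench under the grip point; x to the blade, z up. In mm: steel blade 56 wide, z 0-3, x 60 to its front edge at x=140; sloping 8 mm neck; level wooden handle x -76 to 36, 20 wide (y), z 32-52, with a foot at its rear (x -74 to -62) down to z=0. Grip across y from above at x=0, z=42; free space beneath.
- mat: Fixed black rubber mat, 320 mm along x, 300 mm along y, 3 mm thick, not turned. Origin: centre of its underside at bench level, so its top is 3 mm above the bench.
Things that resemble listed ones, but are neither listed nor needed, are in the scene too. What is shaped like the spatula but yellow is not meant.

How it is judged:
By the outcome, as a careful person would: the job done as asked, in the order asked, and still so for the second after the job is handed in, with the robot touching nothing.
It also fails if it takes over 51 s, if anything falls off the work surface, if the arm or the gripper's body presses on something with over 40 N, if the wrist force passes 120 N, or if a joint passes its speed limit or range.

## Robot

A 7-joint arm with a two-finger parallel gripper is mounted at the origin on the work surface. World frame = base frame: x ahead of the robot, y to its left, z up, the work surface at z = 0. Lengths are in m, angles in rad, forces in N, time in s.
With the tool pointing down it reaches from about 0.35 to 0.775 m from the base axis. Payload 3.1 kg.
Tool frame: the origin (TCP) lies midway between the tips of the shut fingers; the grasp point (between the pads) lies 19 mm behind it; z points along the fingers, y is the direction in which the jaws open and shut (so a half turn about z gives the same grasp; the last joint's range is limited). The gripper opens to 85 mm and grips with 20 to 120 N. Pads are 22 mm wide; open, the fingers measure 114 mm over their backs; the gripper's body (76 mm by 85 mm) begins 54 mm behind the grasp point. The pads swing forward as they close: fully open they stand 13 mm farther back than shut.
Start: joints at [1.133, 0.311, 0.014, 1.512, -0.004, 1.319, -0.027], TCP at [0.212, -0.507, 0.231] pointing down, gripper open.
Joint ranges: [-2.7, 2.7], [-0.3, 1.91], [-1.27, 1.3], [0.12, 2.57], [-1.44, 4.58], [0.2, 2.03], [-3.05, 3.05]. Speed limits (rad/s): [2.79, 2.79, 3.14, 3.14, 3.14, 3.14, 3.14].

## Interface

Orientations are given as [roll, pitch, yaw] about the fixed x, y, z axes, in that order (R = Rz(yaw) Ry(pitch) Rx(roll)).
In Python, from station import env, vision, close_job gives the robot as it stands. The module is installed in compiled form; this text tells all that it offers.
- The arm moves only by the tool step_arm, never from a script. Its arguments are lists of equal length, an entry for each row: "delta_pos": the shift along the tool's x, y, z in cm, a list of three; "angular": the turn, a rotation vector about the tool's x, y, z in rad, a list of three; "grip": the opening, from 0 (shut) to 1 (fully open). A call has 1 to 20 rows; each row is the pose to reach, as a shift and turn from the pose measured when the call began, along the tool's axes at that moment; what a row does not reach only later rows make up. A row lasts 1/12 s, in which the tool goes at most 41.7 mm and 7.16 degrees, less where a joint would pass 70% of its speed; a pose out of reach is approached as far as the arm can. A call with a gripper value outside its range is refused whole. The fingers move at their own pace and stop on an object; "squeeze" is the grip in N (left out, the last holds). Time passes only in rows, so rows that repeat a pose let the fingers close. It gives the time, the measured TCP pose, the force and the opening at its end, in the units of the state.
- env.get_state(): the state, without advancing time (a new reading comes with each control period).
- vision.get_image(name): name is "scene" or "top" or "wrist"; returns the picture (480x640x3 uint8, red, green, blue); there is no depth.
- vision.camera_params(name): a dict with "intrinsics" (3x3 intrinsics, pixels), "rvec" (rotation vector, rad) and "tvec" (3), from world to camera coordinates, as OpenCV has them. Camera axes: x right, y down, z forward; pixel columns grow to the right and rows downward; lengths in m; the calibration is good to about 2 mm. A picture is of the moment at which its call begins: read the wrist's pose just before it. camera_params takes no time and is no camera call; for the wrist camera it gives the pose at the moment of the call.
- close_job(): hands the job in, once; it reports no verdict.
The state is a dict: "time_s": time; "joint_pos": joint angles; "qd": joint speeds; "joint_torque": joint torques, N m; "tcp_pos": TCP position; "eef_rot": TCP orientation; "ft_force": force on the tool from outside, world axes, zero at the start; "torque": the same for the moment, N m; "finger_gap": finger opening in m.
Only numpy, scipy, OpenCV 4.12 (cv2) and the standard library are available. Lean on these libraries where they do the work, as an engineer would, in place of code of your own. Each camera call takes 0.05 s, during which the arm holds its last target.

## Working session

There is one attempt and no reset: what is moved stays moved. The work goes in short steps, Python scripts to look and compute and a tool call to move; the robot and the scene stay as the last step left them, time stands still between calls to the robot, and variables do not carry over. Pictures are saved under pics/ and viewed, and the job is handed in when it is done.

Besides the shell and the picture viewer there is one more tool, called after "Call:" by a JSON object that holds its "op" and its "data". step_arm: Moves the arm, as the interface text tells. Its arguments: {"type":"object","properties":{"delta_pos":{"type":"array","items":{"type":"array","items":{"type":"number"}}},"angular":{"type":"array","items":{"type":"array","items":{"type":"number"}}},"grip":{"type":"array","items":{"type":"number"}},"squeeze":{"type":"number"}},"required":["delta_pos","angular","grip"]}

```bash
mkdir -p pics && python3 - <<'E'
from station import env, vision
import cv2
s=env.get_state()
print({k:s[k] for k in('time_s','tcp_pos','eef_rot','finger_gap','ft_force')})
for n in('scene','top'):
    cv2.imwrite(f'pics/{n}0.png',vision.get_image(n)[:,:,::-1])
    p=vision.camera_params(n);print(n,p)
E
```

```text
{'time_s': 0.0, 'tcp_pos': array([ 0.21177361, -0.50679456,  0.23020648]), 'eef_rot': array([-3.13921757e+00,  7.94340203e-05,  3.95868110e-01]), 'finger_gap': 0.08515968284981448, 'ft_force': array([0.43331301, 0.3108419 , 0.24594444])}
scene {'intrinsics': array([[433.51175581,   0.        , 319.11594741],
       [  0.        , 433.51175581, 242.97554866],
       [  0.        ,   0.        ,   1.        ]]), 'rvec': array([ 2.26542135,  0.66417989, -0.26307054]), 'tvec': array([-0.24355017, -0.32046622,  1.51677353])}
top {'intrinsics': array([[460.05557592,   0.        , 320.29669487],
       [  0.        , 460.05557592, 241.35472316],
       [  0.        ,   0.        ,   1.        ]]), 'rvec': array([ 2.17020207, -2.16493109,  0.12368253]), 'tvec': array([-0.28879744,  0.47022859,  1.09922899])}
```

View pics/scene0.png

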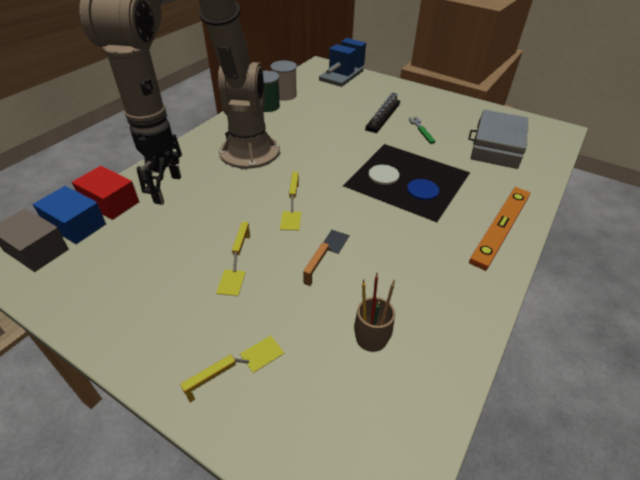

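View pics/top0.png

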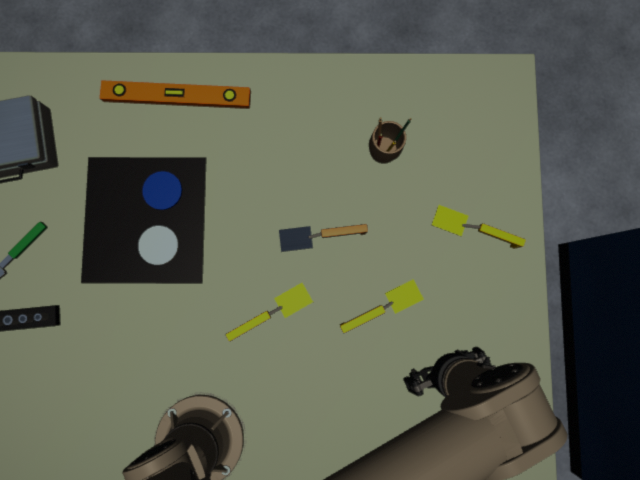

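The top view shows the steel, orange-handled spatula with its blade at (296,239) and handle end at (367,229). The blue coaster is at (161,190), the white one at (158,245), and the mat spans (82..206, 157..283). Next I'll measure them.

```bash
cat > h.py <<'E'
import numpy as np, cv2
from station import env, vision
from scipy.spatial.transform import Rotation as Ro
def ray(n,uv,p=None):
    p=p or vision.camera_params(n)
    R=cv2.Rodrigues(p['rvec'])[0]; c=-R.T@p['tvec']
    u=cv2.undistortPoints(np.array(uv,float).reshape(-1,1,2),p['intrinsics'],None).reshape(-1,2)
    return c,(R.T@np.c_[u,np.ones(len(u))].T).T
def onz(n,uv,z,p=None):
    c,d=ray(n,uv,p); return c+d*((z-c[2])/d[:,2])[:,None]
def big(m,roi=None):
    if roi: 
        k=np.zeros_like(m);x0,y0,x1,y1=roi;k[y0:y1,x0:x1]=m[y0:y1,x0:x1];m=k
    cs,_=cv2.findContours(m,cv2.RETR_EXTERNAL,cv2.CHAIN_APPROX_NONE)
    return max(cs,key=cv2.contourArea)
def hsv(im,lo,hi): return cv2.inRange(cv2.cvtColor(im,cv2.COLOR_RGB2HSV),np.array(lo),np.array(hi))
E
python3 - <<'E'
from h import *
im=cv2.cvtColor(cv2.imread('pics/top0.png'),cv2.COLOR_BGR2RGB)
sc=cv2.cvtColor(cv2.imread('pics/scene0.png'),cv2.COLOR_BGR2RGB)
for n,I,roi in(('top',im,(80,150,210,290)),('scene',sc,(340,140,470,220))):
    for nm,lo,hi in(('blue',(105,150,60),(130,255,255)),('white',(0,0,120),(180,80,255))):
        c=big(hsv(I,lo,hi),roi); 
        w=onz(n,c.reshape(-1,2),0.023)
        (x,y),r=cv2.minEnclosingCircle((w[:,:2]*1000).astype(np.float32))
        e=cv2.fitEllipse(w[:,:2].astype(np.float32))
        print(n,nm,cv2.contourArea(c),x,y,r,e)
c=big(hsv(im,(0,0,0),(180,255,60)),(75,150,210,290)); print('mat',onz('top',c.reshape(-1,2),.003).min(0),onz('top',c.reshape(-1,2),.003).max(0))
m=hsv(im,(5,100,80),(18,255,255)); c=big(m,(310,210,375,250)); print(cv2.contourArea(c),c.reshape(-1,2).min(0),c.reshape(-1,2).max(0))
w=onz('top',c.reshape(-1,2),.052)[:,:2]; print('handle',cv2.minAreaRect((w*1000).astype(np.float32)))
for p in((302,239),(290,239)): print(im[p[1],p[0]])
m=hsv(im,(0,0,0),(180,255,95)); c=big(m,(270,215,316,260)); print(cv2.contourArea(c),c.reshape(-1,2).min(0),c.reshape(-1,2).max(0))
w=onz('top',c.reshape(-1,2),.003)[:,:2]; print('blade',cv2.minAreaRect((w*1000).astype(np.float32)))
x=np.hstack([cv2.resize(im[140:300,70:230],(560,560)),cv2.resize(im[200:270,260:380],(240,140)).repeat(4,0)[:560]])
cv2.imwrite('pics/crop0.png',cv2.resize(im[200:270,260:380],(960,560),interpolation=cv2.INTER_CUBIC)[:,:800,::-1])
E
```

```text
top blue 1123.0 598.752197265625 106.42156219482422 48.459903717041016 ((0.5987055897712708, 0.10656466335058212), (0.09441914409399033, 0.09482605755329132), 143.2427978515625)
top white 2124.0 527.009033203125 147.95022583007812 239.5559844970703 ((0.5290932059288025, 0.14455369114875793), (0.360534131526947, 0.3985137641429901), 102.86298370361328)
scene blue 464.5 600.8556518554688 106.36666870117188 50.6109733581543 ((0.6002377867698669, 0.10569609701633453), (0.09579762071371078, 0.09756222367286682), 30.805767059326172)
scene white 3889.5 543.847412109375 150.83636474609375 321.37884521484375 ((0.5116135478019714, 0.1450074315071106), (0.4181099832057953, 0.5128964781761169), 159.60256958007812)
mat [0.37100069 0.00505147 0.003     ] [0.68802378 0.30337198 0.003     ]
40.0 [323 224] [366 230]
handle ((501.7449951171875, -345.7171630859375), (5.798654556274414, 103.69658660888672), 6.931276798248291)
[40 46 56]
[41 47 57]
682.0 [279 226] [315 251]
blade ((481.07965087890625, -230.48672485351562), (56.456886291503906, 89.95726013183594), 6.942049026489258)
```

View pics/crop0.png

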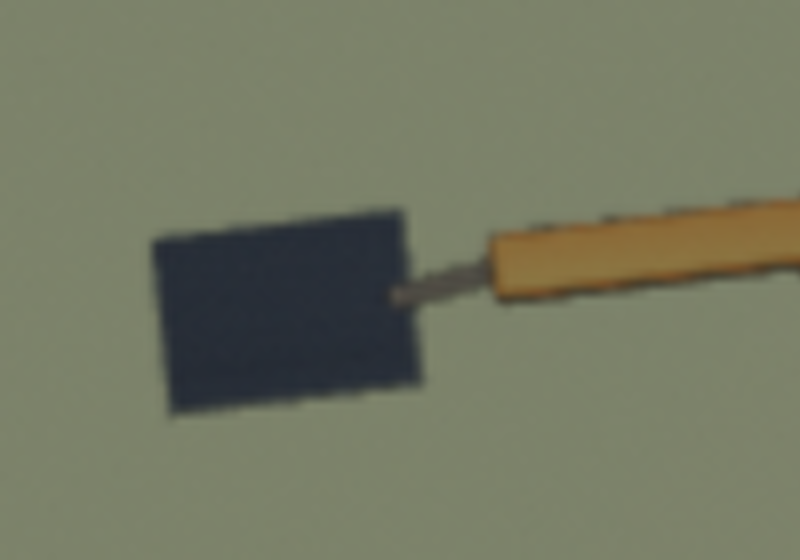

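```bash
python3 - <<'E'
from h import *
im=cv2.cvtColor(cv2.imread('pics/top0.png'),cv2.COLOR_BGR2RGB)
m=hsv(im,(5,110,40),(25,255,255)); c=big(m,(310,210,375,250)); print(cv2.contourArea(c))
w=onz('top',c.reshape(-1,2),.052)[:,:2]; r=cv2.minAreaRect((w*1000).astype(np.float32));print('handle',r, cv2.boxPoints(r))
m=hsv(im,(0,0,0),(180,255,95)); c=big(cv2.morphologyEx(m,cv2.MORPH_OPEN,np.ones((7,7))),(270,215,316,260))
w=onz('top',c.reshape(-1,2),.003)[:,:2]; r=cv2.minAreaRect((w*1000).astype(np.float32));print('blade',r, cv2.boxPoints(r))
print(onz('top',[[280,240.1],[311.2,236.5]],.003))
c=big(hsv(im,(0,0,110),(180,80,255)),(130,220,185,270)); 
w=onz('top',c.reshape(-1,2),.023); print('white',cv2.contourArea(c),cv2.fitEllipse(w[:,:2].astype(np.float32)))
sc=cv2.cvtColor(cv2.imread('pics/scene0.png'),cv2.COLOR_BGR2RGB)
m=hsv(sc,(3,110,40),(25,255,255)); c=big(m,(290,220,350,290))
w=onz('scene',c.reshape(-1,2),.052)[:,:2];print(cv2.boxPoints(cv2.minAreaRect((w*1000).astype(np.float32))))
cv2.imwrite('pics/crop1.png',cv2.resize(sc[220:290,290:360],(560,560),interpolation=cv2.INTER_CUBIC)[:,:,::-1])
E
```

```text
324.5
handle ((493.6219177246094, -344.1493225097656), (21.89113426208496, 111.02116394042969), 7.065401077270508) [[ 475.93155 -290.40662]
 [ 489.58737 -400.58472]
 [ 511.3123  -397.89203]
 [ 497.65646 -287.71393]]
blade ((480.4086608886719, -225.5039825439453), (56.41519546508789, 80.04683685302734), 6.568331241607666) [[ 447.80798 -188.96988]
 [ 456.96442 -268.49133]
 [ 513.00934 -262.0381 ]
 [ 503.8529  -182.51663]]
[[ 0.47637417 -0.18711337  0.003     ]
 [ 0.48564465 -0.26499126  0.003     ]]
white 1126.0 ((0.462005078792572, 0.11050155013799667), (0.09281422197818756, 0.09300461411476135), 72.69425201416016)
[[ 472.95282 -293.6226 ]
 [ 503.87808 -436.2742 ]
 [ 533.8692  -429.77243]
 [ 502.94394 -287.12082]]
```

View pics/crop1.png

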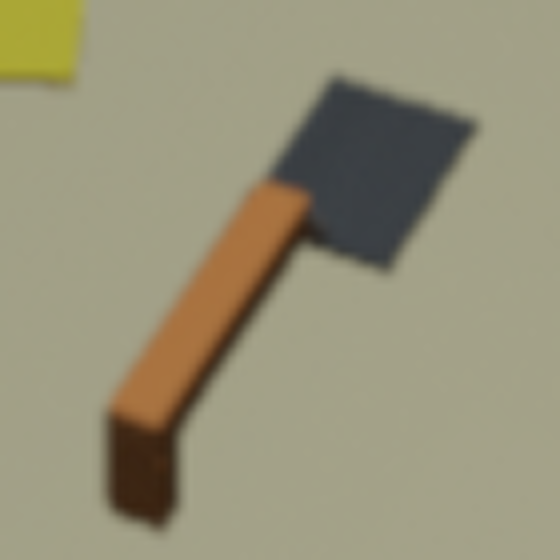

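```bash
cat >> h.py <<'E'
def plan(pos,yaw_deg,pitch_spat=0):
    "delta (cm, tool axes) and rotvec to reach world TCP pos with the tool straight down, tool x at yaw"
    s=env.get_state(); R0=Ro.from_euler('xyz',s['eef_rot'])
    # tool x along spatula dir; pitch raises tip
    yaw=np.radians(yaw_deg)
    R1=Ro.from_euler('z',yaw)*Ro.from_euler('y',-pitch_spat,degrees=True)*Ro.from_euler('x',np.pi)
    d=R0.inv().apply(np.array(pos)-s['tcp_pos'])*100
    a=(R0.inv()*R1).as_rotvec()
    print('t',s['time_s'],'tcp',s['tcp_pos'].round(4),'rot',np.degrees(s['eef_rot']).round(2),'gap',s['finger_gap'],'F',np.round(s['ft_force'],2))
    print('delta cm',d.round(2),'ang',a.round(4)); return d,a
E
python3 -c "
from h import *
plan((.4914,-.3245,.12),96.4)"
```

```text
t 0.1 tcp [ 0.2118 -0.5069  0.2303] rot [-179.88    0.     22.69] gap 0.08574415542975673 F [-0.7  -0.72 -0.4 ]
delta cm [32.83 -6.02 11.04] ang [-0.0019 -0.0013 -1.2866]
```

Call:
{"op": "step_arm", "data": {"delta_pos": [[8, -1.5, 0], [16, -3, 1], [24, -4.5, 3], [29, -5.5, 6], [32.8, -6, 10], [32.83, -6.02, 11.04], [32.83, -6.02, 11.04], [32.83, -6.02, 11.04], [32.83, -6.02, 11.04], [32.83, -6.02, 11.04], [32.83, -6.02, 11.04], [32.83, -6.02, 11.04], [32.83, -6.02, 11.04], [32.83, -6.02, 11.04]], "angular": [[0, 0, -0.12], [0, 0, -0.24], [0, 0, -0.36], [0, 0, -0.48], [0, 0, -0.6], [0, 0, -0.72], [0, 0, -0.84], [0, 0, -0.96], [0, 0, -1.08], [-0.001, -0.001, -1.2], [-0.002, -0.001, -1.287], [-0.002, -0.001, -1.287], [-0.002, -0.001, -1.287], [-0.002, -0.001, -1.287]], "grip": [1, 1, 1, 1, 1, 1, 1, 1, 1, 1, 1, 1, 1, 1], "squeeze": 100}}

```text
time_s: 1.27
tcp_pos: [0.4909, -0.325, 0.1199]
eef_rot: [-3.141, -0.0, 1.68]
ft_force: [0.1, -0.8, -0.1]
finger_gap: 0.0857
```

```bash
python3 -c "
from h import *
plan((.4914,-.3245,.021),96.4)
p=vision.camera_params('wrist')
print(p)
cv2.imwrite('pics/w1.png',vision.get_image('wrist')[:,:,::-1])"
```

```text
t 1.2667 tcp [ 0.4909 -0.325   0.1199] rot [-1.7999e+02 -1.0000e-02  9.6250e+01] gap 0.08574320085882735 F [ 0.11 -0.84 -0.08]
delta cm [0.04 0.06 9.89] ang [-0.0002 -0.0001 -0.0027]
{'intrinsics': array([[343.86398395,   0.        , 319.22929229],
       [  0.        , 343.86398395, 239.02069887],
       [  0.        ,   0.        ,   1.        ]]), 'rvec': array([-2.85679704, -0.15740637, -0.02267205]), 'tvec': array([-0.45156743, -0.36785145,  0.16749048])}
```

View pics/w1.png

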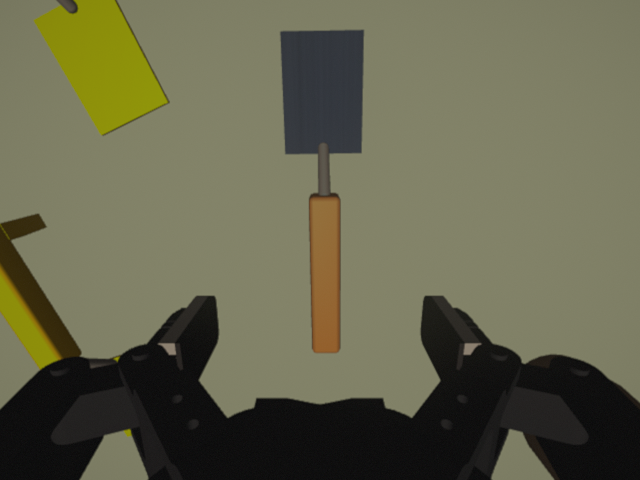

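The wrist view shows the spatula centred between the fingers: handle corners about (310,197), (340,197), (312,352) and (340,352), blade front edge at (281..363, 31). I'll cross-check the grip point with rays.

```bash
python3 -c "
from h import *
w=onz('wrist',[[325,197],[326,352]],.052); b=onz('wrist',[[322,31],[323,153.5]],.003)
print(w.round(4),b.round(4)); d=b[0]-b[1];d/=np.linalg.norm(d);print(np.degrees(np.arctan2(d[1],d[0])), b[0]-.14*d, w[0]-.036*d)
e=w[0]-w[1];print(np.degrees(np.arctan2(e[1],e[0])),np.linalg.norm(e),np.linalg.norm(b[0]-b[1]))"
```

```text
[[ 0.4899 -0.2889  0.052 ]
 [ 0.5032 -0.3981  0.052 ]] [[ 0.4768 -0.1857  0.003 ]
 [ 0.4865 -0.2649  0.003 ]]
96.98498990503099 [ 0.49378349 -0.32469281  0.003     ] [ 0.49427143 -0.32464741  0.052     ]
96.96346962749695 0.11004631796934954 0.07975554351434125
```

Call:
{"op": "step_arm", "data": {"delta_pos": [[0, 0.25, 3], [0, 0.25, 6], [0, 0.25, 8], [0, 0.25, 9.5], [0, 0.25, 9.9], [0, 0.25, 9.9], [0, 0.25, 9.9], [0, 0.25, 9.9], [0, 0.25, 9.9], [0, 0.25, 9.9], [0, 0.25, 9.9], [0, 0.25, 9.9], [0, 0.25, 9.9], [0, 0.25, 9.9]], "angular": [[0, 0, -0.011], [0, 0, -0.011], [0, 0, -0.011], [0, 0, -0.011], [0, 0, -0.011], [0, 0, -0.011], [0, 0, -0.011], [0, 0, -0.011], [0, 0, -0.011], [0, 0, -0.011], [0, 0, -0.011], [0, 0, -0.011], [0, 0, -0.011], [0, 0, -0.011]], "grip": [1, 1, 1, 1, 1, 1, 0.6, 0.4, 0, 0, 0, 0, 0, 0], "squeeze": 100}}

```text
time_s: 2.48
tcp_pos: [0.4941, -0.3251, 0.022]
eef_rot: [3.14, 0.001, 1.691]
ft_force: [0.1, 0.1, 5.1]
finger_gap: 0.0187
```

Call:
{"op": "step_arm", "data": {"delta_pos": [[0, 0, 0], [0, 0, 0], [0, 0, 0]], "angular": [[0, 0, 0], [0, 0, 0], [0, 0, 0]], "grip": [0, 0, 0]}}

```text
time_s: 2.73
tcp_pos: [0.4941, -0.3251, 0.022]
eef_rot: [3.14, 0.001, 1.691]
ft_force: [-0.5, -0.2, 2.3]
finger_gap: 0.0185
```

```bash
python3 -c "
from h import *
plan((.5995,-.13,.08),90)
cv2.imwrite('pics/w2.png',vision.get_image('wrist')[:,:,::-1])"
```

```text
t 2.7333 tcp [ 0.4941 -0.3251  0.022 ] rot [1.7994e+02 6.0000e-02 9.6900e+01] gap 0.018452519436922263 F [-0.45 -0.21  2.33]
delta cm [18.09 12.82 -5.81] ang [0.0012 0.001  0.1204]
```

View pics/w2.png

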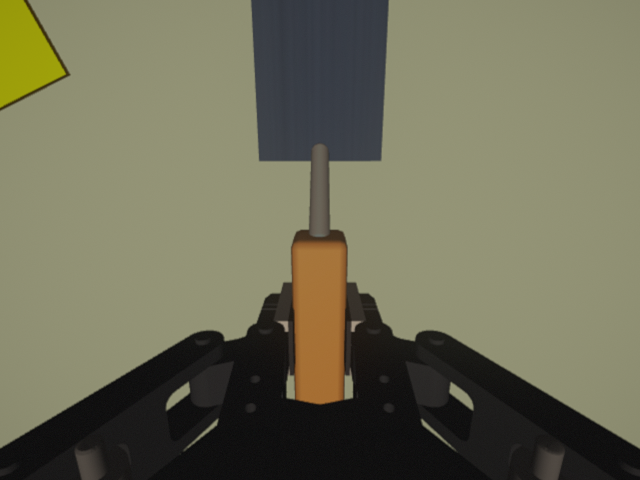

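The spatula is gripped centrally: blade back corners at (259,160) and (382,160). I'll lift straight up, then approach.

Call:
{"op": "step_arm", "data": {"delta_pos": [[0, 0, -0.7], [0, 0, -2], [0, 0, -4], [0, 0, -5.8], [2, 1.5, -5.8], [4.5, 3.2, -5.8], [7, 5, -5.8], [9.5, 6.7, -5.8], [12, 8.5, -5.8], [14.5, 10.3, -5.8], [16.5, 11.7, -5.8], [17.7, 12.5, -5.8], [18.09, 12.82, -5.81], [18.09, 12.82, -5.81], [18.09, 12.82, -5.81]], "angular": [[0, 0, 0], [0, 0, 0], [0, 0, 0], [0, 0, 0], [0, 0, 0.02], [0, 0, 0.04], [0, 0, 0.06], [0, 0, 0.08], [0, 0, 0.1], [0.001, 0.001, 0.12], [0.001, 0.001, 0.12], [0.001, 0.001, 0.12], [0.001, 0.001, 0.12], [0.001, 0.001, 0.12], [0.001, 0.001, 0.12]], "grip": [0, 0, 0, 0, 0, 0, 0, 0, 0, 0, 0, 0, 0, 0, 0]}}

```text
time_s: 4.03
tcp_pos: [0.5985, -0.1324, 0.0796]
eef_rot: [-3.14, 0.002, 1.569]
ft_force: [-0.8, 0.1, -1.7]
finger_gap: 0.0186
```

```bash
python3 -c "
from h import *
plan((.5995,-.085,.028),90)
im=vision.get_image('wrist');p=vision.camera_params('wrist')
cv2.imwrite('pics/w3.png',im[:,:,::-1])
c=big(hsv(im,(105,150,40),(130,255,255)));w=onz('wrist',c.reshape(-1,2),.023)
print(cv2.contourArea(c),cv2.fitEllipse(w[:,:2].astype(np.float32)))
cv2.imwrite('pics/s3.png',cv2.resize(vision.get_image('scene')[120:280,300:500],(800,640))[:600,:,::-1])
"
```

```text
t 4.0333 tcp [ 0.5985 -0.1324  0.0796] rot [-1.7991e+02  1.2000e-01  8.9920e+01] gap 0.018619795616514737 F [-0.83  0.13 -1.67]
delta cm [4.75 0.1  5.15] ang [-0.0016  0.002  -0.0014]Traceback (most recent call last):
  File "<string>", line 6, in <module>
    c=big(hsv(im,(105,150,40),(130,255,255)));w=onz('wrist',c.reshape(-1,2),.023)
  File "h.py", line 15, in big
    return max(cs,key=cv2.contourArea)
ValueError: max() iterable argument is empty
```

View pics/w3.png

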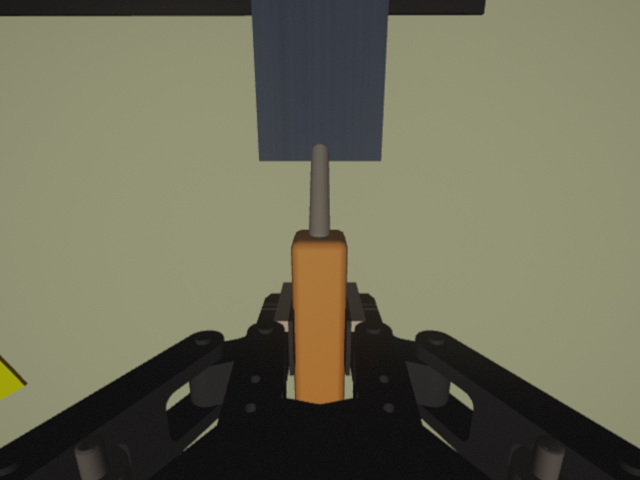

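The wrist view shows the spatula where it was in hand before (blade corners still at (259,160) and (382,160)), so it hasn't slipped. The mat edge is at the top of the picture. I'll lower in front of the rim and take a check picture.

Call:
{"op": "step_arm", "data": {"delta_pos": [[1.5, 0.05, 1], [3, 0.1, 2.5], [3.7, 0.1, 4], [3.7, 0.1, 5], [3.7, 0.1, 5.1], [3.7, 0.1, 5.1], [3.7, 0.1, 5.1]], "angular": [[-0.0016, 0.002, -0.0014], [-0.0016, 0.002, -0.0014], [-0.0016, 0.002, -0.0014], [-0.0016, 0.002, -0.0014], [-0.0016, 0.002, -0.0014], [-0.0016, 0.002, -0.0014], [-0.0016, 0.002, -0.0014]], "grip": [0, 0, 0, 0, 0, 0, 0]}}

```text
time_s: 4.67
tcp_pos: [0.5997, -0.099, 0.0291]
eef_rot: [3.141, 0.002, 1.566]
ft_force: [0.0, -0.2, -2.2]
finger_gap: 0.0183
```

```bash
python3 -c "
from h import *
plan((.5995,-.066,.0285),90)
cv2.imwrite('pics/s4.png',cv2.resize(vision.get_image('scene')[130:230,330:480],(800,533),interpolation=cv2.INTER_CUBIC)[:,:,::-1])
cv2.imwrite('pics/t4.png',cv2.resize(vision.get_image('top')[140:290,80:260],(720,600),interpolation=cv2.INTER_CUBIC)[:,:,::-1])
"
```

```text
t 4.6667 tcp [ 0.5997 -0.099   0.0291] rot [1.7994e+02 1.2000e-01 8.9740e+01] gap 0.018303184439992026 F [ 0.03 -0.22 -2.2 ]
delta cm [ 3.3  -0.04  0.06] ang [ 0.0011  0.002  -0.0045]
```

View pics/s4.png

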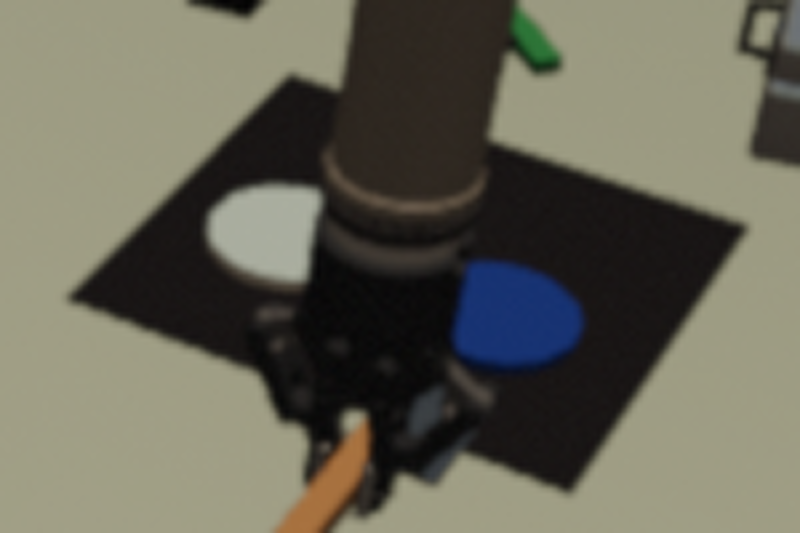

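View pics/t4.png

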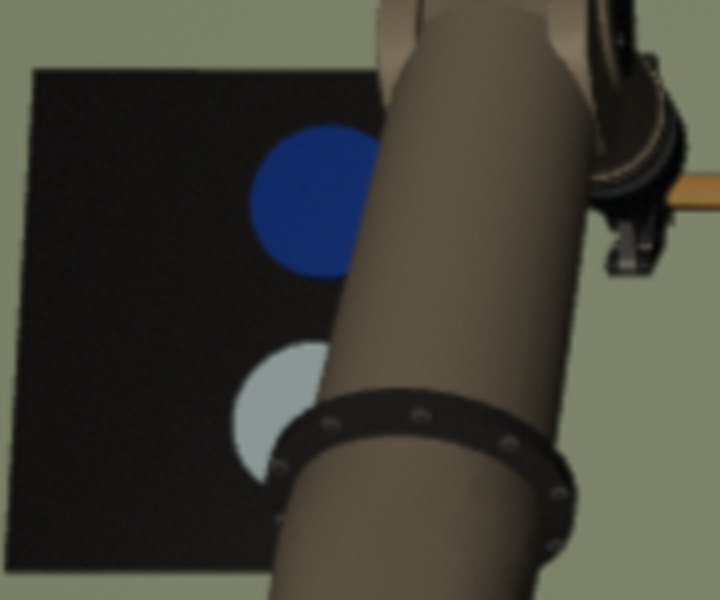

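Both coasters are still in place: blue at about (520,315) in the scene crop, with the blade just in front of its rim near (440,430). I'll slide the blade in slowly and watch the force.

Call:
{"op": "step_arm", "data": {"delta_pos": [[0.6, 0, 0.03], [1.2, 0, 0.05], [1.8, 0, 0.05], [2.4, 0, 0.05], [2.9, -0.03, 0.05], [3.3, -0.04, 0.05], [3.3, -0.04, 0.05], [3.3, -0.04, 0.05]], "angular": [[0.001, 0.002, -0.0045], [0.001, 0.002, -0.0045], [0.001, 0.002, -0.0045], [0.001, 0.002, -0.0045], [0.001, 0.002, -0.0045], [0.001, 0.002, -0.0045], [0.001, 0.002, -0.0045], [0.001, 0.002, -0.0045]], "grip": [0, 0, 0, 0, 0, 0, 0, 0]}}

```text
time_s: 5.43
tcp_pos: [0.6, -0.0646, 0.0291]
eef_rot: [3.14, -0.0, 1.573]
ft_force: [0.2, -1.6, -1.1]
finger_gap: 0.0182
```

```bash
python3 -c "
from h import *
plan((.5995,-.066,.0285),90)
im=vision.get_image('scene')
c=big(hsv(im,(105,150,60),(130,255,255)),(340,140,470,220));print(cv2.contourArea(c),c.reshape(-1,2).min(0),c.reshape(-1,2).max(0))
im=cv2.imread('pics/scene0.png')[:,:,::-1].copy()
c=big(hsv(im,(105,150,60),(130,255,255)),(340,140,470,220));print(cv2.contourArea(c),c.reshape(-1,2).min(0),c.reshape(-1,2).max(0))
cv2.imwrite('pics/s5.png',cv2.resize(vision.get_image('scene')[130:230,330:480],(800,533),interpolation=cv2.INTER_CUBIC)[:,:,::-1])
"
```

```text
t 5.4333 tcp [ 0.6    -0.0646  0.0291] rot [ 1.7993e+02 -2.0000e-02  9.0110e+01] gap 0.018203341152092233 F [ 0.17 -1.65 -1.08]
delta cm [-0.14 -0.05  0.06] ang [ 0.0012 -0.0004  0.0019]
234.0 [420 179] [438 197]
464.5 [407 179] [439 198]
```

View pics/s5.png

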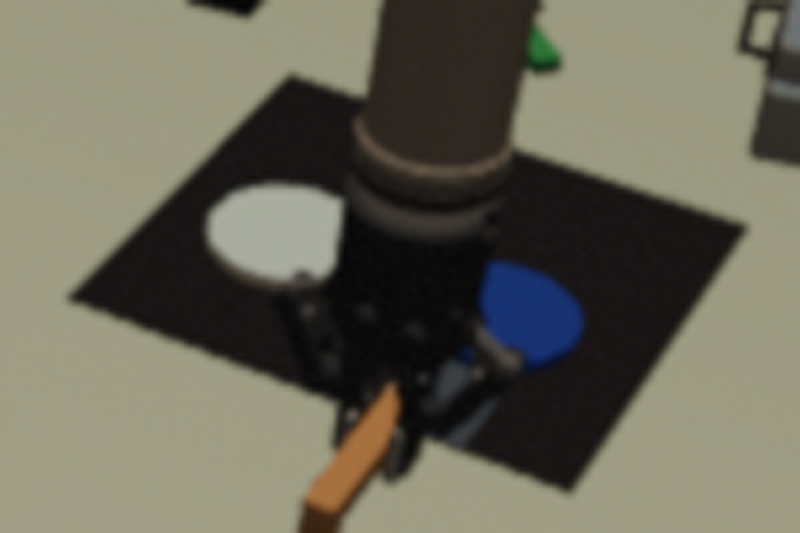

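The blade's front is now under the blue plate. The plate's outline is unchanged (right edge at 438, bottom at 197) and the force is small. I'll lift along the arc in stages.

Call:
{"op": "step_arm", "data": {"delta_pos": [[0, 0, -0.3], [0, 0, -0.6], [0.15, 0, -1.0], [0.4, 0, -1.5], [0.65, 0, -2.0], [0.95, 0, -2.56], [1.25, 0, -3.1], [1.6, 0, -3.7], [2.05, 0, -4.3], [2.5, 0, -4.8], [3.0, 0, -5.25], [3.56, 0, -5.7], [3.56, 0, -5.7], [3.56, 0, -5.7]], "angular": [[0, 0, 0], [0, 0, 0], [0, 0, 0], [0, 0, 0], [0, 0, 0], [0, 0, 0], [0, 0, 0], [0, 0, 0], [0, 0, 0], [0, 0, 0], [0, 0, 0], [0, 0, 0], [0, 0, 0], [0, 0, 0]], "grip": [0, 0, 0, 0, 0, 0, 0, 0, 0, 0, 0, 0, 0, 0]}}

```text
time_s: 6.7
tcp_pos: [0.6001, -0.0292, 0.0864]
eef_rot: [3.14, -0.0, 1.573]
ft_force: [0.8, -0.3, -2.1]
finger_gap: 0.0184
```

```bash
python3 -c "
from h import *
plan((.5995,-.011,.0953),90)
for n,a,b in (('scene',(110,230),(320,480)),('top',(140,290),(60,260))):
  cv2.imwrite('pics/%s6.png'%n,cv2.resize(vision.get_image(n)[a[0]:a[1],b[0]:b[1]],(800,600),interpolation=cv2.INTER_CUBIC)[:,:,::-1])
"
```

```text
t 6.7 tcp [ 0.6001 -0.0292  0.0864] rot [ 1.7989e+02 -1.0000e-02  9.0100e+01] gap 0.018443690500666205 F [ 0.82 -0.35 -2.06]
delta cm [ 1.82 -0.06 -0.89] ang [ 0.0019 -0.0001  0.0018]
```

View pics/scene6.png

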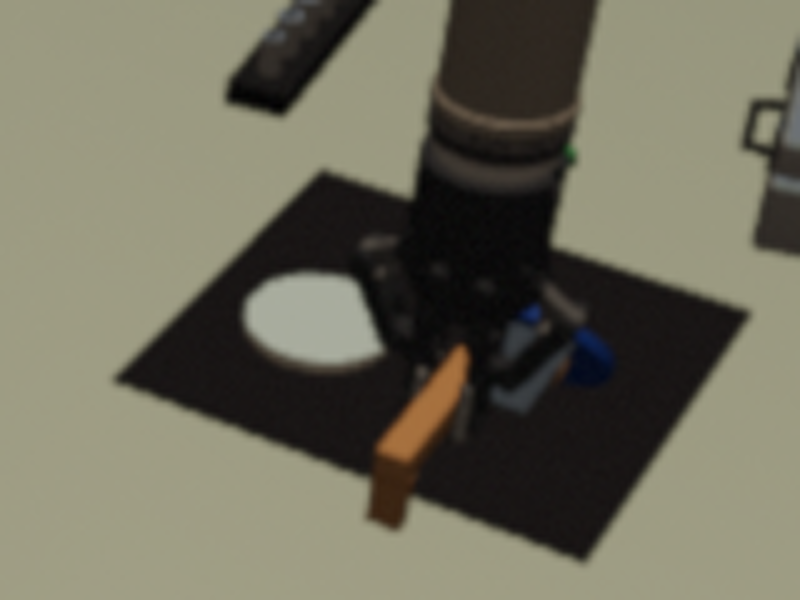

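View pics/top6.png

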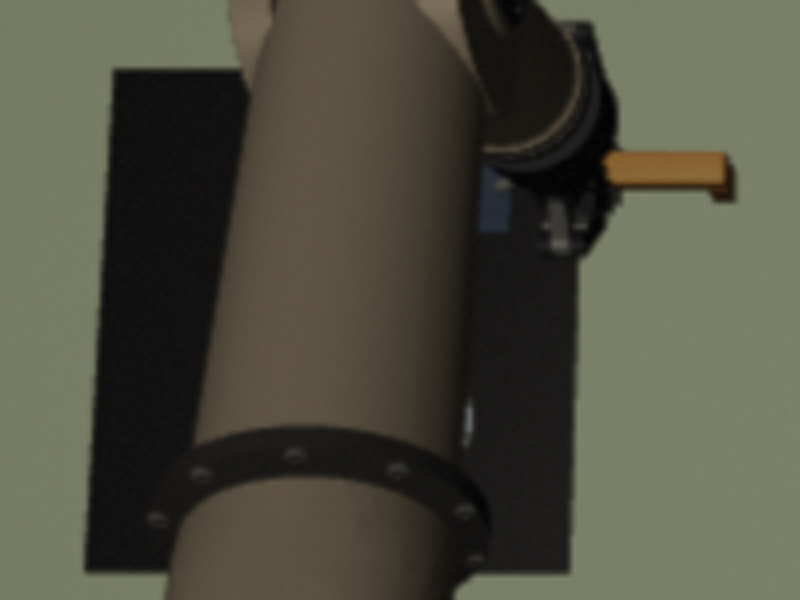

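The coaster is tilted about 55 to 60 degrees on the blade: in the scene crop the plate edge is at (590,355) and the cork at (555,370). The white coaster hasn't moved. I'll continue to near upright.

Call:
{"op": "step_arm", "data": {"delta_pos": [[0.4, 0, -0.25], [0.85, 0, -0.5], [1.3, 0, -0.75], [1.8, 0, -1.0], [2.3, 0, -1.2], [2.8, 0, -1.35], [3.3, 0, -1.45], [3.8, 0, -1.5], [3.8, 0, -1.5], [3.8, 0, -1.5]], "angular": [[0, 0, 0], [0, 0, 0], [0, 0, 0], [0, 0, 0], [0, 0, 0], [0, 0, 0], [0, 0, 0], [0, 0, 0], [0, 0, 0], [0, 0, 0]], "grip": [0, 0, 0, 0, 0, 0, 0, 0, 0, 0]}}

```text
time_s: 7.63
tcp_pos: [0.5995, 0.0082, 0.1007]
eef_rot: [3.141, 0.0, 1.572]
ft_force: [0.7, -0.0, -2.5]
finger_gap: 0.0184
```

```bash
python3 -c "
from h import *
plan((.5995,.035,.1),90)
for n,a,b in (('scene',(110,230),(320,480)),('wrist',(0,480),(0,640))):
  cv2.imwrite('pics/%s7.png'%n,cv2.resize(vision.get_image(n)[a[0]:a[1],b[0]:b[1]],(800,600),interpolation=cv2.INTER_CUBIC)[:,:,::-1])
"
```

```text
t 7.6333 tcp [0.5995 0.0082 0.1007] rot [1.7998e+02 3.0000e-02 9.0070e+01] gap 0.01842306583021677 F [ 0.65 -0.04 -2.5 ]
delta cm [2.68 0.01 0.06] ang [0.0003 0.0005 0.0013]
```

View pics/scene7.png

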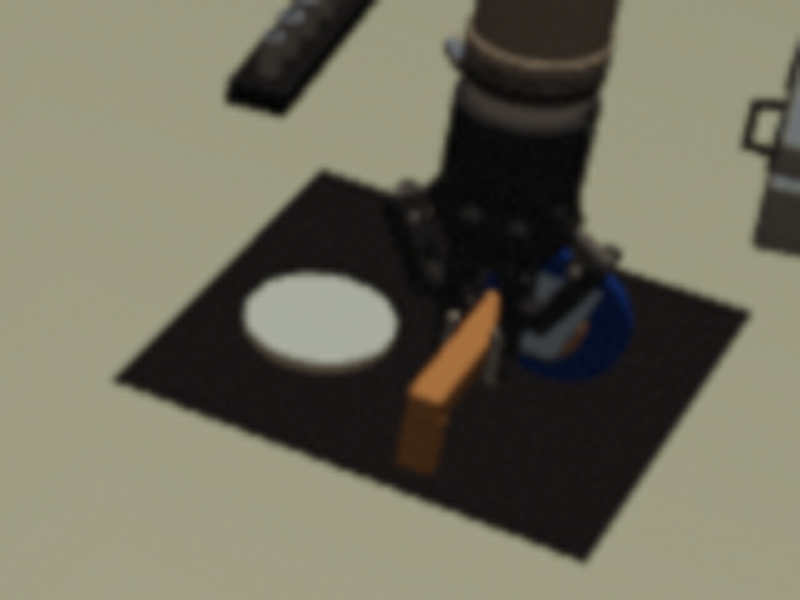

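View pics/wrist7.png

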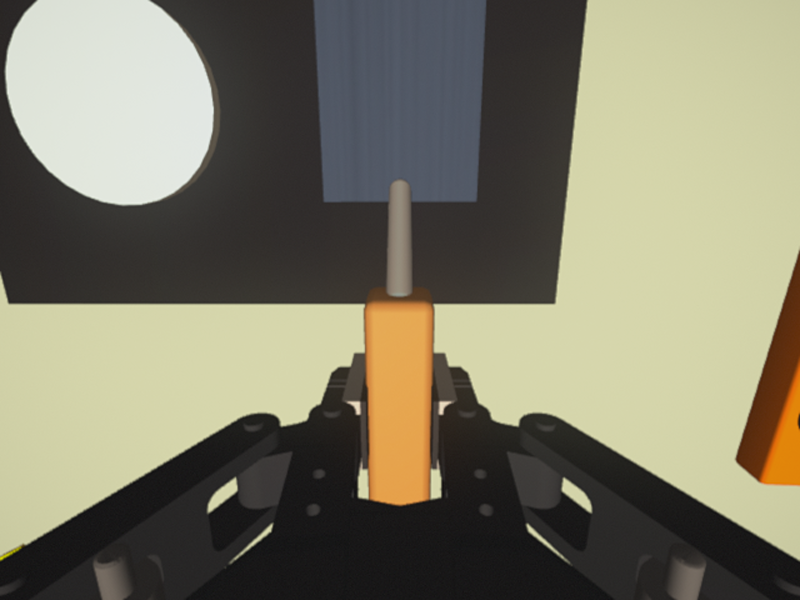

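The coaster stands nearly upright, with the blue disc at (575,320) and the cork at (575,340) facing the blade, and the white one is untouched. Now a slow push past the tipping point.

Call:
{"op": "step_arm", "data": {"delta_pos": [[0.3, 0, 0], [0.6, 0, 0], [0.9, 0, 0], [1.2, 0, 0], [1.5, 0, 0], [1.8, 0, 0], [2.1, 0, 0], [2.4, 0, 0], [2.6, 0, 0], [2.6, 0, 0], [2.6, 0, 0], [2.6, 0, 0], [2.6, 0, 0]], "angular": [[0, 0, 0], [0, 0, 0], [0, 0, 0], [0, 0, 0], [0, 0, 0], [0, 0, 0], [0, 0, 0], [0, 0, 0], [0, 0, 0], [0, 0, 0], [0, 0, 0], [0, 0, 0], [0, 0, 0]], "grip": [0, 0, 0, 0, 0, 0, 0, 0, 0, 0, 0, 0, 0]}}

```text
time_s: 8.82
tcp_pos: [0.5995, 0.0326, 0.1004]
eef_rot: [-3.142, 0.002, 1.57]
ft_force: [-0.3, -0.7, -1.7]
finger_gap: 0.0188
```

```bash
python3 -c "
from h import *
plan((.5995,-.2,.1),90)
for n,a,b in (('scene',(110,230),(320,480)),):
  cv2.imwrite('pics/%s8.png'%n,cv2.resize(vision.get_image(n)[a[0]:a[1],b[0]:b[1]],(800,600),interpolation=cv2.INTER_CUBIC)[:,:,::-1])
"
```

```text
t 8.8167 tcp [0.5995 0.0326 0.1004] rot [-1.800e+02  9.000e-02  8.996e+01] gap 0.018751006707007762 F [-0.34 -0.71 -1.66]
delta cm [-2.326e+01  2.000e-02  8.000e-02] ang [-0.0001  0.0015 -0.0007]
```

View pics/scene8.png

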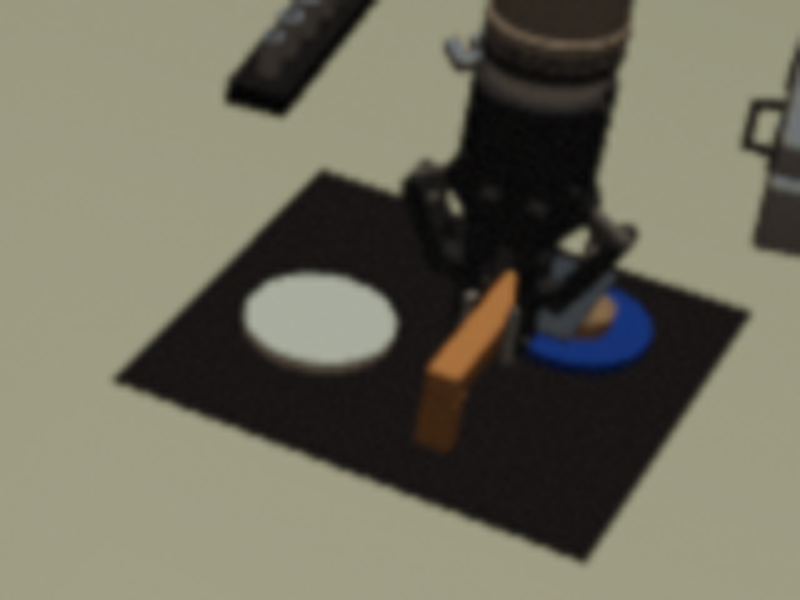

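The coaster has tipped over: it lies flat on the mat with the cork at (597,315) facing up. Now I'll retract at height and lay the spatula on the bench.

Call:
{"op": "step_arm", "data": {"delta_pos": [[-1, 0, 0], [-2.5, 0, 0], [-5, 0, 0], [-8, 0, 0], [-11, 0, 0], [-14, 0, 0], [-17, 0, 0], [-20, 0, 0], [-23, 0, 0], [-24.5, 0, 0], [-25.2, 0, 0], [-25.2, 0, 0], [-25.2, 0, 0]], "angular": [[0, 0, 0], [0, 0, 0], [0, 0, 0], [0, 0, 0], [0, 0, 0], [0, 0, 0], [0, 0, 0], [0, 0, 0], [0, 0, 0], [0, 0, 0], [0, 0, 0], [0, 0, 0], [0, 0, 0]], "grip": [0, 0, 0, 0, 0, 0, 0, 0, 0, 0, 0, 0, 0]}}

```text
time_s: 9.95
tcp_pos: [0.5995, -0.2171, 0.1007]
eef_rot: [3.142, -0.001, 1.572]
ft_force: [0.9, 0.8, -0.6]
finger_gap: 0.0183
```

```bash
python3 -c "
from h import *
plan((.5995,-.22,.0225),90)
for n,a,b in (('top',(120,300),(60,300)),('wrist',(0,480),(0,640))):
  cv2.imwrite('pics/%s9.png'%n,cv2.resize(vision.get_image(n)[a[0]:a[1],b[0]:b[1]],(800,600),interpolation=cv2.INTER_CUBIC)[:,:,::-1])
"
```

```text
t 9.95 tcp [ 0.5995 -0.2171  0.1007] rot [ 1.800e+02 -6.000e-02  9.005e+01] gap 0.018326578520454866 F [ 0.9   0.78 -0.64]
delta cm [-0.3  -0.    7.82] ang [ 0.     -0.001   0.0008]
```

View pics/top9.png

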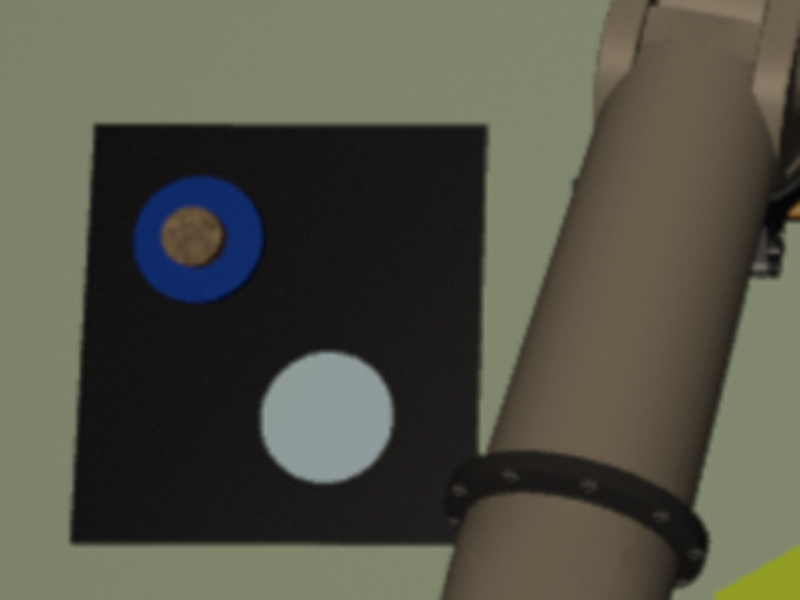

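View pics/wrist9.png

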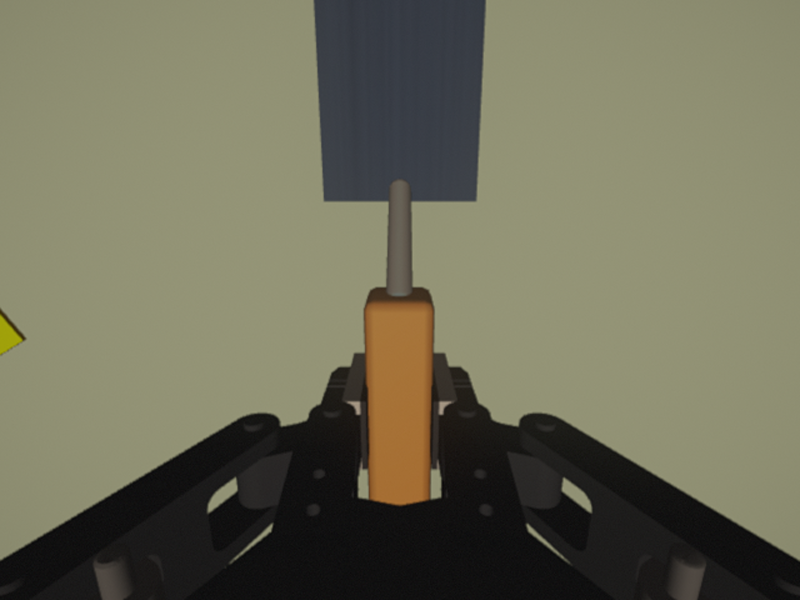

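The blue coaster is fully on the mat with its cork foot up at (193,236), and the bench below the spatula is free. I'll lower it.

Call:
{"op": "step_arm", "data": {"delta_pos": [[0, 0, 2], [0, 0, 4.5], [0, 0, 6], [0, 0, 7], [0, 0, 7.5], [0, 0, 7.8], [0, 0, 7.8], [0, 0, 7.8], [0, 0, 7.8]], "angular": [[0, 0, 0], [0, -0.001, 0], [0, -0.001, 0], [0, -0.001, 0], [0, -0.001, 0], [0, -0.001, 0], [0, -0.001, 0], [0, -0.001, 0], [0, -0.001, 0]], "grip": [0, 0, 0, 0, 0, 0, 0, 0, 0]}}

```text
time_s: 10.8
tcp_pos: [0.6011, -0.2156, 0.0242]
eef_rot: [3.139, 0.0, 1.574]
ft_force: [-1.5, 0.5, -1.6]
finger_gap: 0.0184
```

Call:
{"op": "step_arm", "data": {"delta_pos": [[0, 0, 0.1], [0, 0, 0.2], [0, 0, 0.2], [0, 0, 0.2]], "angular": [[0, 0, 0], [0, 0, 0], [0, 0, 0], [0, 0, 0]], "grip": [0, 0, 0, 0]}}

```text
time_s: 11.13
tcp_pos: [0.6011, -0.2157, 0.0223]
eef_rot: [3.139, 0.001, 1.574]
ft_force: [-0.8, -0.3, -2.5]
finger_gap: 0.0187
```

Call:
{"op": "step_arm", "data": {"delta_pos": [[0, 0, 0.05], [0, 0, 0.07], [0, 0, 0.07], [0, 0, 0.07], [0, 0, 0.07], [0, 0, 0.07], [0, 0, 0.07], [0, 0, 0.07], [0, 0, 0.07], [0, 0, 0.07]], "angular": [[0, 0, 0], [0, 0, 0], [0, 0, 0], [0, 0, 0], [0, 0, 0], [0, 0, 0], [0, 0, 0], [0, 0, 0], [0, 0, 0], [0, 0, 0]], "grip": [0, 0, 0, 0.3, 0.5, 0.8, 1, 1, 1, 1]}}

```text
time_s: 11.97
tcp_pos: [0.6011, -0.2157, 0.0217]
eef_rot: [3.139, 0.001, 1.574]
ft_force: [0.6, 0.5, 0.7]
finger_gap: 0.0856
```

Call:
{"op": "step_arm", "data": {"delta_pos": [[0, 0, -1], [0, 0, -3], [0, 0, -6], [0, 0, -9], [0, 0, -12], [0, 0, -15], [-3, 0, -17], [-6, 0, -18], [-9, 0, -18], [-12, 0, -18], [-15, 0, -18], [-15, 0, -18], [-15, 0, -18]], "angular": [[0, 0, 0], [0, 0, 0], [0, 0, 0], [0, 0, 0], [0, 0, 0], [0, 0, 0], [0, 0, 0], [0, 0, 0], [0, 0, 0], [0, 0, 0], [0, 0, 0], [0, 0, 0], [0, 0, 0]], "grip": [1, 1, 1, 1, 1, 1, 1, 1, 1, 1, 1, 1, 1]}}

```text
time_s: 13.05
tcp_pos: [0.5998, -0.3689, 0.2017]
eef_rot: [3.139, 0.002, 1.569]
ft_force: [-0.5, 0.4, -0.3]
finger_gap: 0.0853
```

```bash
python3 -c "
from h import *
plan((.5995,-.22,.0225),90)
ims={n:vision.get_image(n) for n in('scene','top')}
for n,im in ims.items(): cv2.imwrite('pics/%s10.png'%n,im[:,:,::-1])
im=ims['top']
for nm,lo,hi,roi in(('blue',(105,150,40),(130,255,255),(80,150,210,290)),('white',(0,0,110),(180,80,255),(130,220,185,270))):
    c=big(hsv(im,lo,hi),roi);print(nm,cv2.fitEllipse(onz('top',c.reshape(-1,2),.011 if nm=='blue' else .023)[:,:2].astype(np.float32)))
"
```

```text
t 13.05 tcp [ 0.5998 -0.3689  0.2017] rot [1.7987e+02 1.1000e-01 8.9910e+01] gap 0.08531383278052887 F [-0.55  0.37 -0.26]
delta cm [14.92 -0.09 17.89] ang [ 0.0023  0.0019 -0.0015]
blue ((0.5973420739173889, 0.21678657829761505), (0.09575144201517105, 0.09651091694831848), 160.68948364257812)
white ((0.4619012773036957, 0.11038178950548172), (0.09295491129159927, 0.09343716502189636), 111.27970886230469)
```

View pics/scene10.png

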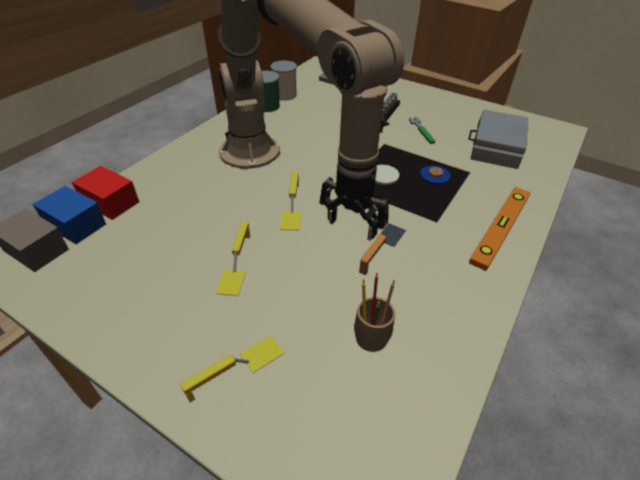

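View pics/top10.png

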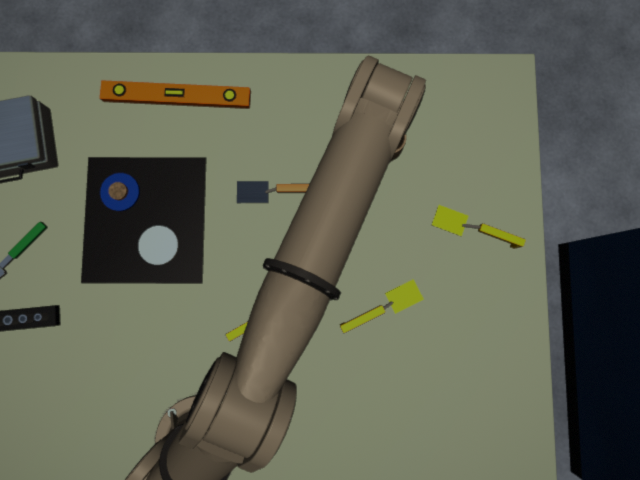

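Both views show the blue coaster flat on the mat with its cork up (top view (119,191)) and the white one unmoved at (158,245). The spatula lies flat on the bench with its blade at (252,192), and the gripper is clear of everything.

```bash
python3 -c "
from station import close_job
print(close_job())"
```

```text
the job is handed in; nothing more can be done
None
```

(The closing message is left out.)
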